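Prise open the case and stack the polishing bar

TASK

With the orange opening knife, prise up the lid of the dark wooden case by the slot in its front (do not start the lid with the fingers), swing it back past upright and lay the knife back on the green mat. Then take the red bar out by its ends, set it down in the vee block and let go, take it again round its middle, and lay it in the gap on top of the two bars in the white cradle, in line with them. Leave the lid open and do not disturb anything else on the bench.

Things in the scene. Friction and masses are not known exactly. Their poses are not given: they have to be found in the camera images.
- case: Dark wooden case, fixed, 100 x 140 x 56 mm (x, y, z) without lid; walls and floor 6 mm; origin at the centre of its underside. Front (-x) roughly faces the robot, lid hinge along the rear (+x) rim. Inside, blue pads (tops 40 mm up, y -35 to 35 mm) flank the red bar 2 mm off: no room for fingers round its middle. Past each end of the bar: 26 to 29 mm free along y, 88 mm along x, down to the floor.
- case_slot (a point): Centre of the slot's mouth in the case's front face: case x -50 mm, 51.5 mm above its underside. The slot lies right under the shut lid, above the brass front wall: 64 mm wide (y), 9 mm high (47 to 56 mm), through the 6 mm wall. Behind it is free space over the red bar, whose top is 46 mm up. A brass strip on the lid's front edge marks the place.
- lid (a joint): Lid angle, rad: 0 shut, pi/2 upright, end stop at 2.1 (leaning back, away from the robot). Light wooden plate 100 x 140 x 8 mm, 120 g, flush with the case all round, no handle. The hinge has friction (0.13 N m): the lid stays where it is left; 2 to 3 N at its front edge lift it.
- lid_hinge (a point): Middle of the hinge axis, at the level of the lid's underside: case x = +50 mm, 56 mm above the case's underside. The axis is the case's y.
- lid_lip (a point): Middle of the lid's front lower edge, 100 mm from the hinge; moves with the lid.
- knife: Opening knife, loose, 170 mm long, 90 g, lying flat on the mat. Orange handle 95 x 16 x 20 mm (x, y, z); origin at the centre of the handle's underside. The stiff flat steel blade points along +x, from x = 47 to 122 mm, 18 mm wide (y), 3 mm thick, its mid-plane 10 mm above the handle's underside.
- mat: Green mat, fixed, 180 x 150 x 3 mm (x, y, z), origin at the centre of its underside, on the table.
- red_bar: Round red bar of polishing compound with a paper band, loose, 40 mm diameter, 64 mm long, about 160 g; origin at its very centre, its y axis is the bar's axis. It lies in the shut case along the case's y, its axis 26 mm above the case's underside.
- vee_block: Steel vee block, fixed, 36 x 40 mm (x, y), 26 mm high; origin at the centre of its underside, on the table. Its 90-degree groove runs along its y; a bar lies in it with its axis 38 mm above the table and 12 mm overhanging at each end; the block is narrower than the bar, so fingers pass down beside the bar as well as at its ends.
- cradle: White storage cradle, fixed, 100 x 96 mm (x, y); origin at the centre of its underside. Holds two bars along its y (axes at x -22 and +22 mm, 26 mm up). Outer rails 26 mm high. End cheeks (56 mm wide, inner faces at y -38 and +38 mm, 72 mm high): no room for fingers at a bar's ends. A third bar saddled on top has its axis about 59.5 mm up, over x = 0.
- green_bar: Green bar, same size as the red one (40 mm diameter, 64 mm long, origin at its centre, axis y), loose, in the cradle at x = -22 mm.
- grey_bar: Grey bar, same size, loose, in the cradle at x = +22 mm.
- dish: White bowl, loose bystander, 84 mm across, 28 mm high; origin at the centre of its underside.
- jar: Amber jar, loose bystander, 56 mm diameter, 65 mm high; origin at the centre of its underside.
- hammer: Hammer, loose bystander, 200 mm long, lying along its x.
- brush: Brush, loose bystander, 170 mm long, lying along its x.
- felt_wheel: Grey felt wheel, loose bystander, 68 mm diameter, 26 mm high; origin at the centre of its underside.
Things that resemble listed ones, but are neither listed nor needed, are in the scene too. What is meant by the cradle is not turquoise, and is the larger of those in its own colour.

How it is judged:
On the way, in this order (a step that is already met when the one before it is completed fails the run):
1. the knife holds or pushes the lid up, 0.3 to 1.3 rad open (value of joint lid between 0.3 and 1.3 rad and contact force between knife and lid above 0.2 N), for 0.04 s.
2. the lid is more than 1.5 rad open and the knife lies on the mat, let go (value of joint lid above 1.5 rad and contact force between the fingers and knife below 0.1 N and x of knife in the frame of mat between -0.09 and 0.09 m and y of knife in the frame of mat between -0.075 and 0.075 m and z of knife in the frame of mat between -0.002 and 0.012 m), for 0.2 s.
3. the red bar lies in the vee block, let go (x of red_bar in the frame of vee_block between -0.006 and 0.006 m and y of red_bar in the frame of vee_block between -0.02 and 0.02 m and z of red_bar in the frame of vee_block between 0.033 and 0.043 m and contact force between the fingers and red_bar below 0.1 N), for 0.2 s.
At the end, for the whole second after the job is handed in: Lid over 1.5 rad open; knife flat on the mat, its origin over it; red bar at rest on the other two: centre within 8 mm of the cradle's middle in its x and y, 55 to 64 mm above the table, axis within 0.15 rad of its y; green and grey bars in the cradle, within 5 mm of their x, not raised (value of joint lid above 1.5 rad and x of knife in the frame of mat between -0.09 and 0.09 m and y of knife in the frame of mat between -0.075 and 0.075 m and z of knife in the frame of mat between -0.002 and 0.012 m and x of red_bar in the frame of cradle between -0.008 and 0.008 m and y of red_bar in the frame of cradle between -0.008 and 0.008 m and z of red_bar in the frame of cradle between 0.055 and 0.064 m and angle between the y axis of red_bar and the y axis of cradle, either way round below 0.15 rad and linear speed of red_bar below 0.02 m/s and x of green_bar in the frame of cradle between -0.027 and -0.017 m and z of each of green_bar, grey_bar in the frame of cradle below 0.032 m and x of grey_bar in the frame of cradle between 0.017 and 0.027 m); the robot touches nothing.
It fails at once if the fingers push the lid while it is less than 0.3 rad (17 degrees) open: the knife has to start it (value of joint lid below 0.3 rad and contact force between the fingers and lid above 1 N).
It fails at once if the dish, jar, hammer, brush or felt wheel is moved by more than 30 mm (distance of any of dish, jar, hammer, brush, felt_wheel from where it was at the start of the episode above 0.03 m).
It also fails if it takes over 72 s, if anything falls off the work surface, if the arm or the gripper's body presses on something with over 40 N, if the wrist force passes 120 N, or if a joint passes its speed limit or range.

ROBOT

A 6-joint arm with a two-finger parallel gripper is mounted at the origin on the work surface. World frame = base frame: x ahead of the robot, y to its left, z up, the work surface at z = 0. Lengths are in m, angles in rad, forces in N, time in s.
With the tool pointing down it reaches from about 0.3 to 0.875 m from the base axis. Payload 6.4 kg.
Tool frame: the origin (TCP) lies midway between the tips of the shut fingers; the grasp point (between the pads) lies 19 mm behind it (robot.hold_point_z is the distance from the TCP to the grasp point, in m); z points along the fingers, y is the line along which they close (so a half turn about z gives the same grasp; the last joint's range is limited). The gripper opens to 85 mm and grips with 20 to 120 N. Pads are 22 mm wide; open, the fingers measure 114 mm over their backs; the gripper's body (76 mm by 85 mm) begins 54 mm behind the grasp point. The pads swing forward as they close: fully open they stand 13 mm farther back than shut.
Start: joints at [1.071, 0.181, 1.607, -0, 1.354, -0.206], TCP at [0.167, 0.55, 0.231] pointing down, gripper open.
Joint ranges: [-2.99, 2.99], [-0.89, 2.07], [0.3, 2.58], [-1.14, 4.28], [0, 2.63], [-3.12, 3.12]. Speed limits (rad/s): [2.57, 2.57, 3.01, 3.14, 3.14, 3.14].

INTERFACE

Orientations are given as a unit quaternion [x, y, z, w].
In Python, from rig import status, vision, close_job, robot gives the robot as it stands.
- The arm moves only by the shell command python3 -m crank 'ROWS' [FORCE]. ROWS is JSON, a list of rows, each a list of 7 numbers: the turn, a rotation vector about the tool's x, y, z in rad, then the shift along the tool's x, y, z in m, then the finger opening in m, from 0 to 0.0854. A call has exactly 8 rows; each row is the pose to reach, as a shift and turn from the pose commanded when the call began, along the tool's axes at that moment; what a row does not reach only later rows make up. A row lasts 1/12 s, in which the tool goes at most 41.7 mm and 7.16 degrees, less where a joint would pass 70% of its speed; a pose out of reach is approached as far as the arm can. A call with a gripper value outside its range is refused whole. The fingers move at their own pace and stop on an object; FORCE is the grip in N (left out, the last holds). Time passes only in rows, so rows that repeat a pose let the fingers close, or fill a call up. It gives the time, the measured TCP pose, the force, the opening and the grip force at its end, in the units of the state.
- status.get_state(): the state, without advancing time (a new reading comes with each control period).
- vision.get_image(name): name is "scene" or "side" or "wrist"; returns (picture, depth): 420x560x3 uint8, blue, green, red; 420x560 float32, m along the optical axis (not along the pixel's ray), 0 where there is no reading.
- vision.camera_model(name): a dict with "fx", "fy", "cx", "cy" (pixels), "world_to_cam" (4x4, takes a point from world to camera coordinates). Camera axes: x right, y down, z forward; pixel columns grow to the right and rows downward; lengths in m; the calibration is good to about 2 mm. A picture is of the moment at which its call begins: read the wrist's pose just before it. camera_model takes no time and is no camera call; for the wrist camera it gives the pose at the moment of the call.
- close_job(): hands the job in; it is judged then, once.
The state is a dict: "time_s": time; "joints": joint angles; "dq": joint speeds; "joint_efforts": joint torques, N m; "position": TCP position; "orientation": TCP orientation; "ft_force": force on the tool from outside, world axes, zero at the start; "moment": the same for the moment, N m; "gripper_width": finger opening in m; "grip_force": force on a finger pad.
Only numpy, scipy, OpenCV 4.12 (cv2) and the standard library are available. Lean on these libraries where they do the work, as an engineer would, in place of code of your own. Each camera call takes 0.05 s, during which the arm holds its last target. There are 200 camera calls.

## Working session

There is one attempt and no reset: what is moved stays moved. The work goes in short steps, Python scripts to look and compute and a shell command to move; the robot and the scene stay as the last step left them, time stands still between calls to the robot, and variables do not carry over. Pictures are saved under pics/ and viewed, at most 10 in all, crops included, and the job is handed in when it is done.

```bash
ls; mkdir -p pics
python3 - <<'E'
from rig import status, vision, robot
import cv2,numpy as np
s=status.get_state();print(s)
for n in("scene","side"):
    p,d=vision.get_image(n);m=vision.camera_model(n)
    cv2.imwrite(f"pics/{n}0.png",p);np.savez(f"{n}0.npz",p=p,d=d,W=m["world_to_cam"],K=[m["fx"],m["fy"],m["cx"],m["cy"]])
    print(n,np.linalg.inv(m["world_to_cam"]).round(3))
    cv2.imwrite(f"pics/{n}0.png",cv2.resize(p,(800,600)))
E
```

```text
pics
{'time_s': 0.0, 'joints': array([ 1.07071352e+00,  1.81508766e-01,  1.60801815e+00, -1.18323179e-05,
        1.35383099e+00, -2.06300876e-01]), 'dq': array([ 3.44178930e-04,  7.68966190e-05, -1.98167315e-03,  1.69910082e-04,
       -6.89826174e-04,  8.60195530e-04]), 'joint_efforts': array([ 3.34636707e-05, -4.44863176e+01, -3.51335013e+01, -1.30526014e-04,
        8.98787373e-03,  1.54051799e-05]), 'position': array([0.16621545, 0.54986128, 0.23039742]), 'orientation': array([ 1.46361971e-01,  9.89230708e-01, -8.30145568e-04, -2.99876715e-04]), 'ft_force': array([-0.83343655, -0.87984118,  0.14410374]), 'moment': array([-0.00339438, -0.04368183, -0.01773689]), 'grip_force': 0.0, 'gripper_width': 0.08519704191173562}
scene [[-0.847  0.3   -0.439  0.95 ]
 [ 0.532  0.494 -0.688  0.659]
 [ 0.01  -0.816 -0.578  0.608]
 [ 0.     0.     0.     1.   ]]
side [[-0.988 -0.104  0.111  0.337]
 [-0.152  0.696 -0.702  1.097]
 [-0.004 -0.71  -0.704  1.178]
 [ 0.     0.     0.     1.   ]]
```

View pics/scene0.png

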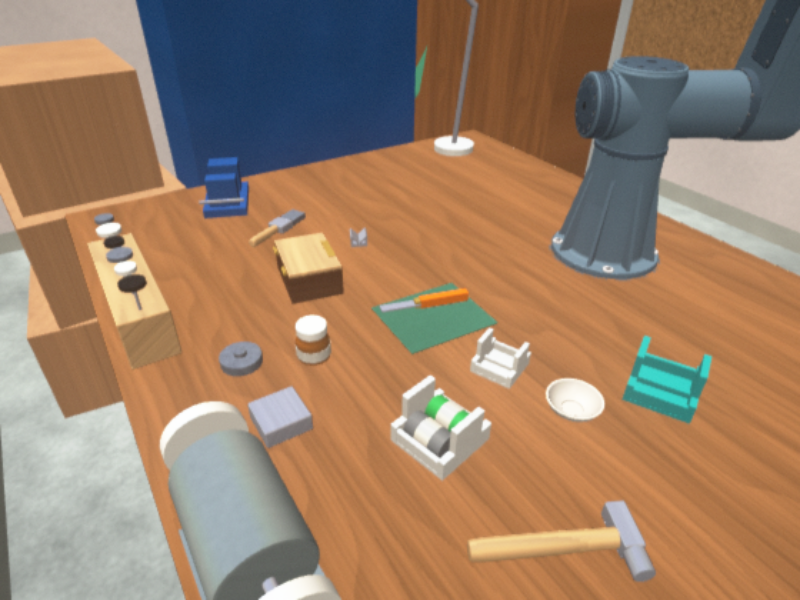

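View pics/side0.png

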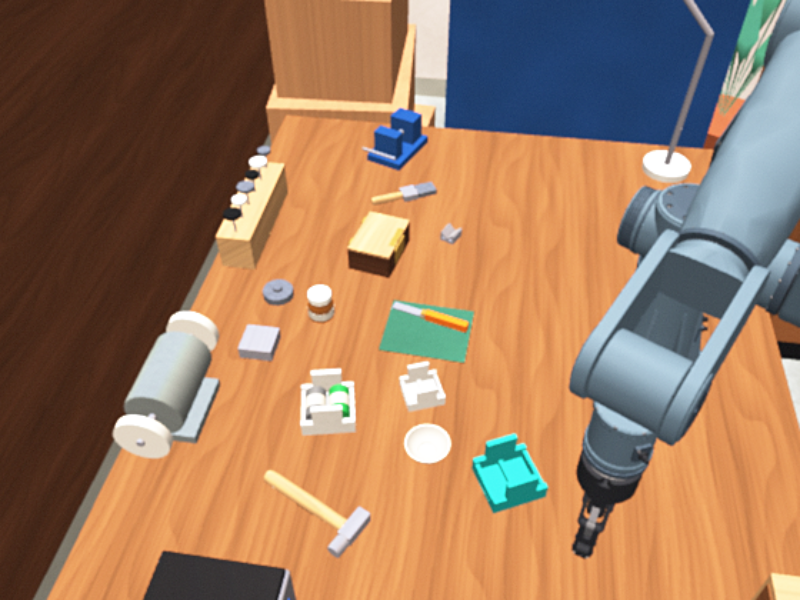

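The scene picture shows the case at about (308,262), the vee block at (358,237), the knife at (443,298), the mat at (433,315) and the larger white cradle at (440,428). In the side picture these are at (380,240), (451,233), (430,317), (427,330) and (328,403). Next I turn these pixels into rough positions.

```bash
cat > h.py <<'E'
import numpy as np,cv2
from scipy.spatial.transform import Rotation as R
from rig import status,vision,robot
def load(n):
    z=np.load(n+".npz");return z["p"],z["d"],z["W"],z["K"]
def cloud(d,W,K):
    v,u=np.mgrid[:d.shape[0],:d.shape[1]]
    c=np.stack([(u-K[2])/K[0]*d,(v-K[3])/K[1]*d,d],-1)
    T=np.linalg.inv(W);return c@T[:3,:3].T+T[:3,3]
def grab(n,name):
    s=status.get_state();m=vision.camera_model(n);p,d=vision.get_image(n)
    np.savez(name+".npz",p=p,d=d,W=m["world_to_cam"],K=[m["fx"],m["fy"],m["cx"],m["cy"]])
    return p,d
def proj(P,W,K):
    c=np.asarray(P)@W[:3,:3].T+W[:3,3];return np.stack([K[0]*c[...,0]/c[...,2]+K[2],K[1]*c[...,1]/c[...,2]+K[3]],-1)
def tri(obs): # [(W,K,(u,v)),...] -> point
    A=[]
    for W,K,(u,v) in obs:
        A+= [(u-K[2])/K[0]*W[2]-W[0],(v-K[3])/K[1]*W[2]-W[1]]
    A=np.array(A);return np.linalg.lstsq(A[:,:3],-A[:,3],rcond=None)[0]
E
python3 - <<'E'
from h import *
pts={"scene0":dict(case=(308,255),vee=(358,237),handle=(443,298),blade=(398,307),mat=(433,330),cradle=(440,428),jar=(312,325),dish=(575,400)),
"side0":dict(case=(375,235),vee=(451,233),handle=(445,319),blade=(408,309),mat=(427,340),cradle=(328,403),jar=(320,293),dish=(427,443),brush=(405,193),felt=(278,291))}
for n,q in pts.items():
    p,d,W,K=load(n);C=cloud(d,W,K)
    for k,(u,v) in q.items():print(n,k,C[int(v*.7),int(u*.7)].round(3))
s=status.get_state();m=vision.camera_model("wrist");Rt=R.from_quat(s["orientation"]).as_matrix()
T=np.linalg.inv(m["world_to_cam"]);print(Rt.round(2),"\ncam in tool",(Rt.T@T[:3,:3]).round(3),Rt.T@(T[:3,3]-s["position"]),m["fx"])
E
```

```text
scene0 case [ 0.598 -0.218  0.064]
scene0 vee [ 0.436 -0.317  0.014]
scene0 handle [ 0.422 -0.014  0.022]
scene0 blade [ 0.504 -0.042  0.016]
scene0 mat [0.479 0.036 0.005]
scene0 cradle [0.626 0.259 0.046]
scene0 jar [ 0.686 -0.01   0.066]
scene0 dish [0.402 0.295 0.01 ]
side0 case [ 0.605 -0.225  0.062]
side0 vee [ 0.437 -0.313  0.014]
side0 handle [ 0.418 -0.015  0.027]
side0 blade [ 0.501 -0.04   0.019]
side0 mat [0.452 0.026 0.003]
side0 cradle [0.617 0.231 0.015]
side0 jar [ 0.683 -0.012  0.067]
side0 dish [0.418 0.288 0.007]
side0 brush [ 0.568 -0.445  0.022]
side0 felt [ 0.79  -0.047  0.027]
[[-0.96  0.29 -0.  ]
 [ 0.29  0.96 -0.  ]
 [ 0.   -0.   -1.  ]] 
cam in tool [[ 0.    -0.946 -0.325]
 [ 1.     0.    -0.001]
 [ 0.001 -0.325  0.946]] [ 0.082356   -0.00034041 -0.14259212] 309.83631943732047
```

```bash
python3 -m crank '[[0,0,0,-0.17,-0.175,-0.04,0.085],[0,0,0,-0.17,-0.175,-0.04,0.085],[0,0,0,-0.17,-0.175,-0.04,0.085],[0,0,0,-0.17,-0.175,-0.04,0.085],[0,0,0,-0.17,-0.175,-0.04,0.085],[0,0,0,-0.17,-0.175,-0.04,0.085],[0,0,0,-0.17,-0.175,-0.04,0.085],[0,0,0,-0.17,-0.175,-0.04,0.085]]' &&
python3 -m crank '[[0,0,0,-0.34,-0.35,-0.08,0.085],[0,0,0,-0.34,-0.35,-0.08,0.085],[0,0,0,-0.34,-0.35,-0.08,0.085],[0,0,0,-0.34,-0.35,-0.08,0.085],[0,0,0,-0.34,-0.35,-0.08,0.085],[0,0,0,-0.34,-0.35,-0.08,0.085],[0,0,0,-0.34,-0.35,-0.08,0.085],[0,0,0,-0.34,-0.35,-0.08,0.085]]'
python3 - <<'E'
from h import *
p,d=grab("wrist","w1");cv2.imwrite("pics/w1.png",cv2.resize(p,(800,600),interpolation=cv2.INTER_CUBIC));s=status.get_state();print(s["position"],R.from_quat(s["orientation"]).as_matrix().round(3),s["time_s"])
E
```

```text
time_s: 0.77
position: [0.2797, 0.3323, 0.2716]
orientation: [0.149, 0.989, 0.0, 0.0]
ft_force: [-0.0, 0.4, 1.1]
gripper_width: 0.0847
grip_force: 0.0
time_s: 1.43
position: [0.4301, 0.0408, 0.3252]
orientation: [0.145, 0.989, 0.0, -0.0]
ft_force: [0.8, 1.2, -0.2]
gripper_width: 0.0852
grip_force: 0.0
[0.43354101 0.03457446 0.32635859] [[-0.956  0.293  0.003]
 [ 0.293  0.956 -0.004]
 [-0.004 -0.003 -1.   ]] 1.4833
```

View pics/w1.png

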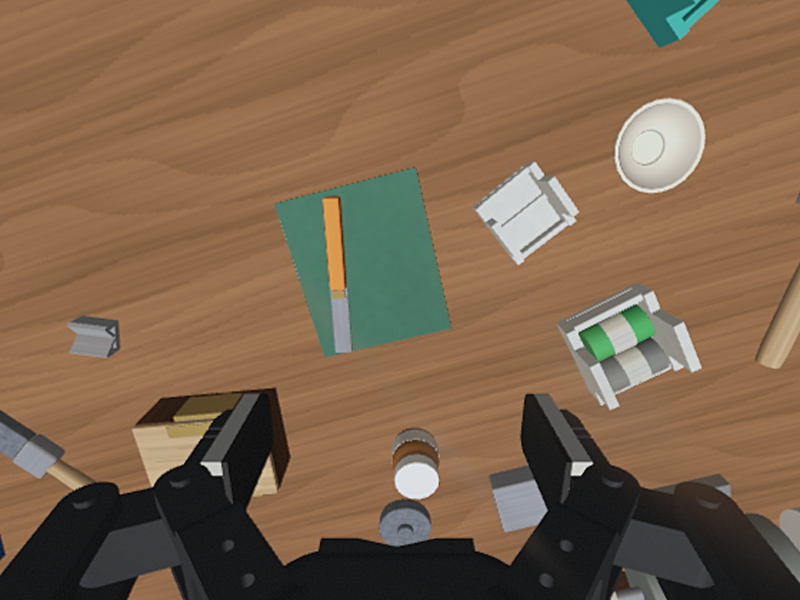

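The wrist view shows the knife from its handle end (331,198) to its tip (343,352), the vee block at (95,337), the case's brass front at (210,405) and the cradle at (630,345). I'll fit poses from the three clouds.

```bash
cat > fit.py <<'E'
from h import *
def rect(X):
    (c,s,a)=cv2.minAreaRect(X[:,:2].astype(np.float32)*1000);return np.round(c,1),np.round(s,1),round(a,1)
def axis(X):
    m=X[:,:2].mean(0);w,v=np.linalg.eigh(np.cov((X[:,:2]-m).T));return (m*1000).round(1),np.degrees(np.arctan2(v[1,1],v[0,1])).round(1)
def masks(n):
    p,d,W,K=load(n);C=cloud(d,W,K);h=cv2.cvtColor(p,cv2.COLOR_BGR2HSV).astype(int);H,S,V=h[...,0],h[...,1],h[...,2]
    ok=d>0
    def near(x,y,r):return ok&(np.hypot(C[...,0]-x,C[...,1]-y)<r)
    Z=C[...,2];o={}
    o["handle"]=near(.43,-.02,.12)&(H>5)&(H<18)&(S>190)&(V>150)&(Z>.012)
    o["blade"]=near(.50,-.04,.06)&(S<80)&(Z>.005)
    o["mat"]=near(.47,.03,.14)&(H>60)&(H<95)&(S>90)
    o["lid"]=near(.62,-.23,.13)&(Z>.054)
    o["veetop"]=near(.437,-.315,.05)&(Z>.015)
    o["vee"]=near(.437,-.315,.05)&(Z>.008)
    o["cradle"]=near(.62,.245,.085)&(Z>.008)
    o["cheek"]=near(.62,.245,.085)&(Z>.055)
    o["green"]=near(.62,.245,.085)&(H>45)&(H<75)&(S>120)
    return C,o,H,S,V
if __name__=="__main__":
    for n in("scene0","side0","w1"):
        C,o,*_=masks(n)
        for k,m in o.items():
            if m.sum()<15:print(n,k,m.sum());continue
            X=C[m];print(n,k,m.sum(),*rect(X),*axis(X),"z",np.percentile(X[:,2]*1000,[5,50,95]).round(1))
E
python3 fit.py
```

```text
scene0 handle 205 [418.1 -18.4] [17.  94.1] 74.1 [417.3 -16.6] 165.6 z [13.2 22.2 25.3]
scene0 blade 150 [495.5 -36.7] [73.7 93. ] 87.1 [500.9 -44.1] 167.5 z [ 5.6 15.4 17.3]
scene0 mat 1273 [455.2   3.2] [141.  173.5] 86.7 [461.2  24.9] 168.5 z [2.3 4.2 6. ]
scene0 lid 1104 [ 599.7 -226.9] [145.  106.8] 79.0 [ 601.4 -216.4] 80.9 z [57.7 65.1 67. ]
scene0 veetop 76 [ 436.7 -313.2] [43.4 36.1] 64.6 [ 438.8 -308.9] -135.8 z [15.5 21.8 26.4]
scene0 vee 108 [ 437.3 -312.4] [47.3 35. ] 60.8 [ 440.  -307.3] 52.6 z [ 9.1 18.6 25.9]
scene0 cradle 2746 [613.4 243.6] [101.8  98.4] 12.9 [625.  251.7] 106.7 z [13.8 40.9 72.7]
scene0 cheek 511 [612.9 244. ] [58.3 96.9] 13.5 [615.7 247.7] 102.5 z [56.7 70.9 74. ]
scene0 green 171 [598.9 236. ] [27.3 53.8] 13.1 [602.  230.8] 107.8 z [32.6 43.9 47.3]
side0 handle 75 [418.4 -13.3] [11.3 94.9] 75.0 [414.6 -12.9] 165.8 z [12.9 18.5 25.7]
side0 blade 119 [496.3 -53.3] [48.1 83.8] 81.6 [501.  -45.5] 162.6 z [ 5.6 13.7 19.2]
side0 mat 1569 [4.53e+02 3.00e-01] [150.3 176.6] 87.4 [455.   15.2] 177.7 z [-0.9  3.4  7.8]
side0 lid 930 [ 596.5 -225.5] [152.4 10
[... 558 characters left out ...]
7.9 21.9 23.3]
w1 blade 474 [490.8 -50.4] [35.7 87.7] 75.3 [501.6 -43.9] 163.7 z [13.  14.5 16.2]
w1 mat 8658 [ 4.538e+02 -3.000e-01] [147.9 178. ] 87.1 [445.4  10.8] -168.2 z [1.7 3.1 4.6]
w1 lid 1768 [ 599.5 -227.6] [141.8 106.2] 78.0 [ 577.2 -242.8] 52.1 z [58.9 64.2 65.6]
w1 veetop 512 [ 438.5 -312.7] [41.3 37.9] 65.3 [ 439.  -311.7] 156.5 z [15.6 20.7 25.7]
w1 vee 741 [ 438.5 -312.6] [41.5 37.9] 65.3 [ 438.4 -310.7] 53.1 z [10.1 18.2 25.4]
w1 cradle 4696 [614.1 243.4] [102.   96.7] 13.3 [601.5 242. ] 95.4 z [16.2 41.4 72. ]
w1 cheek 834 [614.1 243.5] [58.3 96.6] 13.3 [609.3 247.6] 102.8 z [57.3 71.3 73.1]
w1 green 639 [589.9 235.8] [33.9 63.1] 12.8 [585.4 234.7] 102.3 z [28.  42.5 46. ]
```

Run:
```python
from h import *
p,d,W,K=load("w1");T=np.linalg.inv(W)
def ray(u,v,z):
    r=T[:3,:3]@[(u*.7-.15-K[2])/K[0],(v*.7-.15-K[3])/K[1],1];return T[:3,3]+r*(z-T[2,3])/r[2]
a=ray(331,198,.023);b=ray(337.5,290,.023);t=ray(343,352,.0145)
print(a,b,t,np.linalg.norm(t-a))
dd=b-a;print("yaw handle",np.degrees(np.arctan2(dd[1],dd[0])),"tip",np.degrees(np.arctan2(*(t-(a+b)/2)[1::-1])))
s=status.get_state();Rt=R.from_quat(s["orientation"]).as_matrix()
yaw=np.degrees(np.arctan2(*(t-(a+b)/2)[1::-1]));o=(a+b)/2;x=np.r_[np.cos(np.radians(yaw)),np.sin(np.radians(yaw)),0]
print("origin",o,"tool x ang",np.degrees(np.arctan2(Rt[1,0],Rt[0,0])))
g=o+.025*x;g[2]=.006
print("pos",s["position"],"shift",Rt.T@(g-s["position"]))
# project model onto image check with orange mask both
h=cv2.cvtColor(p,cv2.COLOR_BGR2HSV);m=((h[...,0]<20)&(h[...,1]>200)&(h[...,2]>170));m[:, :190]=0;m[:,260:]=0;m[:130]=0;m[210:]=0
v,u=np.nonzero(m);print(len(u),cv2.minAreaRect(np.c_[u,v].astype(np.float32)))
```

```text
[ 0.37162898 -0.00888069  0.023     ] [ 0.46248721 -0.03375328  0.023     ] [ 0.53510669 -0.05361769  0.0145    ] 0.1697015337584006
yaw handle -15.309736271554762 tip -15.302826332885994
origin [ 0.4170581  -0.02131699  0.023     ] tool x ang 162.97677074552655
pos [0.43354101 0.03457446 0.32635859] shift [-0.02434291 -0.05650719  0.32063554]
0 ((0.0, 0.0), (0.0, 0.0), 0.0)
```

```bash
python3 -m crank '[[0,0,-0.03,-0.024,-0.0555,0.04,0.05],[0,0,-0.03,-0.024,-0.0555,0.08,0.05],[0,0,-0.03,-0.024,-0.0555,0.12,0.05],[0,0,-0.03,-0.024,-0.0555,0.16,0.05],[0,0,-0.03,-0.024,-0.0555,0.2,0.05],[0,0,-0.03,-0.024,-0.0555,0.23,0.05],[0,0,-0.03,-0.024,-0.0555,0.24,0.05],[0,0,-0.03,-0.024,-0.0555,0.24,0.05]]'
python3 - <<'E'
from h import *
p,d=grab("wrist","w2");cv2.imwrite("pics/w2.png",cv2.resize(p,(800,600)))
s=status.get_state();Rt=R.from_quat(s["orientation"]).as_matrix();y=np.radians(-15.3)
g=np.r_[.4171+.025*np.cos(y),-.020+.025*np.sin(y),.006];print(s["position"],Rt.T@(g-s["position"]),np.degrees(np.arctan2(Rt[1,0],Rt[0,0])),Rt[:,2])
E
```

```text
time_s: 2.15
position: [0.4327, -0.0161, 0.0806]
orientation: [0.131, 0.991, 0.001, -0.005]
ft_force: [0.2, 0.7, -0.0]
gripper_width: 0.0498
grip_force: 0.0
[ 0.43479187 -0.0168326   0.08317602] [-0.00916491 -0.00780902  0.07712163] 164.97133234699595 [-0.00524247  0.00199857 -0.99998426]
```

View pics/w2.png

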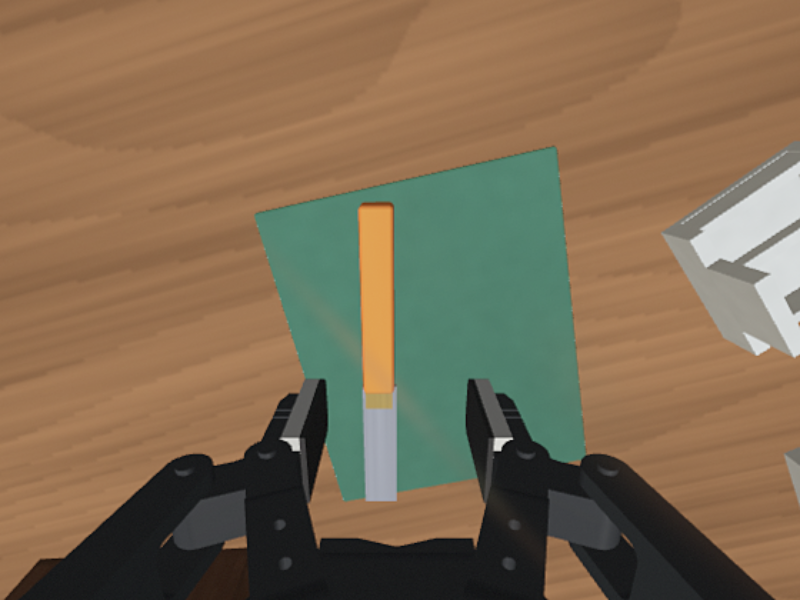

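The knife stands vertical in the picture, handle centre line at column 378 and finger middle at column 397, which agrees with the computed 8 mm shift. I go down and grip.

```bash
python3 -m crank '[[0,0,0,-0.009,-0.008,0.02,0.05],[0,0,0,-0.009,-0.008,0.045,0.05],[0,0,0,-0.009,-0.008,0.065,0.05],[0,0,0,-0.009,-0.008,0.075,0.05],[0,0,0,-0.009,-0.008,0.077,0.05],[0,0,0,-0.009,-0.008,0.077,0.05],[0,0,0,-0.009,-0.008,0.077,0.05],[0,0,0,-0.009,-0.008,0.077,0.05]]' 110
python3 -m crank '[[0,0,0,0,0,0,0.0],[0,0,0,0,0,0,0.0],[0,0,0,0,0,0,0.0],[0,0,0,0,0,0,0],[0,0,0,0,0,0,0],[0,0,0,0,0,0,0],[0,0,0,0,0,-0.01,0],[0,0,0,0,0,-0.02,0]]' 110
```

```text
time_s: 2.87
position: [0.4445, -0.029, 0.0097]
orientation: [0.131, 0.991, -0.0, 0.001]
ft_force: [0.4, 0.9, 1.2]
gripper_width: 0.0501
grip_force: 0.0
time_s: 3.53
position: [0.4426, -0.0286, 0.0286]
orientation: [0.132, 0.991, 0.0, -0.001]
ft_force: [-0.3, -1.0, -1.0]
gripper_width: 0.0128
grip_force: 108.0
```

```bash
python3 -m crank '[[0,0,0,0,0,-0.03,0],[0,0,-0.03,-0.01,-0.03,-0.06,0],[0,0,-0.066,-0.02,-0.06,-0.08,0],[0,0,-0.066,-0.0266,-0.095,-0.09,0],[0,0,-0.066,-0.0266,-0.13,-0.09,0],[0,0,-0.066,-0.0266,-0.16,-0.09,0],[0,0,-0.066,-0.0266,-0.162,-0.09,0],[0,0,-0.066,-0.0266,-0.162,-0.09,0]]'
python3 - <<'E'
from h import *
s=status.get_state();Rt=R.from_quat(s["orientation"]).as_matrix()
print(s["position"],np.degrees(np.arctan2(Rt[1,0],Rt[0,0])),Rt[:,2])
t=s["position"]+.097*np.r_[-Rt[:2,0],0];print("exp tip",t)
out=[]
for n in("scene","side"):
    grab(n,n+"1");p,d,W,K=load(n+"1");u,v=proj(s["position"]+.03*-Rt[:,0],W,K).astype(int)
    x0,y0=max(u-60,0),max(v-45,0);print(n,x0,y0,proj(t,W,K))
    out.append(cv2.resize(p[y0:y0+90,x0:x0+120],(400*1,300),interpolation=cv2.INTER_CUBIC))
cv2.imwrite("pics/k1.png",np.hstack(out))
E
```

```text
time_s: 4.2
position: [0.4263, -0.1936, 0.1191]
orientation: [0.1, 0.995, -0.0, 0.0]
ft_force: [0.2, 0.3, -0.1]
gripper_width: 0.0131
grip_force: 108.1
[ 0.4262846  -0.19361206  0.11911327] 168.46514747179083 [ 8.95068752e-04 -6.42604109e-04 -9.99999393e-01]
exp tip [ 0.52132546 -0.21300855  0.11911327]
scene 203 105 [239.90526899 154.12272274]
side 246 114 [286.74760896 154.90263062]
```

View pics/k1.png

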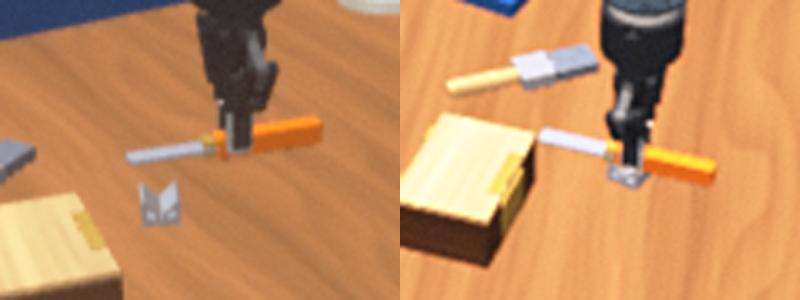

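The crop shows the knife held level. The tip is at (129,157) in the scene half and (541,136) in the side half, and the handle ends are at (321,131) and (714,171).

Run:
```python
from h import *
_,d1,W1,K1=load("scene1");_,d2,W2,K2=load("side1")
f=lambda x0,y0,u,v:(x0+u*.3-.35,y0+v*.3-.35)
t=tri([(W1,K1,f(203,105,129,157)),(W2,K2,f(246,114,141,136))]);e=tri([(W1,K1,f(203,105,321,131)),(W2,K2,f(246,114,314,171))])
print(t,e,np.linalg.norm(t-e),np.degrees(np.arctan2(t[2]-e[2],np.hypot(*(t-e)[:2]))))
for d,W,K,n in((d1,W1,K1,"scene1"),(d2,W2,K2,"side1")):
    C=cloud(d,W,K);m=(abs(C[...,2]-.12)<.02)&(np.hypot(C[...,0]-.5,C[...,1]+.208)<.025)
    X=C[m];q=X[:,:2]@[.98,-.199];print(n,m.sum(),np.median(X[:,2]),np.polyfit(q,X[:,2],1))
```

```text
[ 0.51735812 -0.20996332  0.12540832] [ 0.35041784 -0.1789373   0.12387849] 0.16980580579339852 0.5162031329861091
scene1 60 0.1253948747016861 [-0.00888546  0.13003604]
side1 56 0.1243652336541714 [-0.01554361  0.1327054 ]
```

```bash
python3 -m crank '[[0,0,0,0,0,0.02,0],[0,0,0,0,0,0.045,0],[0,0,0,0,0,0.065,0],[0,0,0,0,0,0.0725,0],[0,0,0,0,0,0.0725,0],[0,0,0,0,0,0.0725,0],[0,0,0,0,0,0.0725,0],[0,0,0,0,0,0.0725,0]]'
python3 - <<'E'
from h import *
s=status.get_state();print(s["position"],s["ft_force"])
for n in("scene","side"):
    grab(n,n+"2");p,d,W,K=load(n+"2");C=cloud(d,W,K);m=(abs(C[...,2]-.05)<.02)&(np.hypot(C[...,0]-.5,C[...,1]+.208)<.025);print(m.sum(),np.median(C[m][:,2]))
E
```

```text
time_s: 4.97
position: [0.4276, -0.1925, 0.047]
orientation: [0.098, 0.995, -0.001, 0.001]
ft_force: [-0.3, -0.7, -0.7]
gripper_width: 0.0131
grip_force: 108.1
[ 0.42757893 -0.19247711  0.04704919] [-0.31928989 -0.71026102 -0.6657926 ]
63 0.05365934052376131
56 0.05190121838269357
```

Blade top measures about 53 mm, so its middle is near 51.5 mm. I slide it in.

```bash
python3 -m crank '[[0,0,0,-0.01,0,0,0],[0,0,0,-0.02,0,0,0],[0,0,0,-0.03,0,0,0],[0,0,0,-0.04,0,0,0],[0,0,0,-0.05,0,0,0],[0,0,0,-0.057,0,0,0],[0,0,0,-0.057,0,0,0],[0,0,0,-0.057,0,0,0]]'
```

```text
time_s: 5.73
position: [0.4826, -0.2031, 0.0454]
orientation: [0.098, 0.995, 0.0, -0.0]
ft_force: [-0.7, -0.0, -0.7]
gripper_width: 0.0132
grip_force: 108.1
```

```bash
python3 -m crank '[[0,0,0,-0.0005,0,-0.0105,0],[0,0,0,-0.0015,0,-0.018,0],[0,0,0,-0.003,0,-0.025,0],[0,0,0,-0.006,0,-0.032,0],[0,0,0,-0.009,0,-0.039,0],[0,0,0,-0.013,0,-0.045,0],[0,0,0,-0.018,0,-0.051,0],[0,0,0,-0.023,0,-0.057,0]]'
python3 - <<'E'
from h import *
p,d=grab("scene","s3");C=cloud(*load("s3")[1:]);cv2.imwrite("pics/s3.png",cv2.resize(p[100:260,120:333],(800,600),interpolation=cv2.INTER_CUBIC))
E
```

```text
time_s: 6.4
position: [0.5055, -0.2079, 0.1035]
orientation: [0.099, 0.995, -0.0, 0.0]
ft_force: [-2.0, -0.1, -3.8]
gripper_width: 0.0132
grip_force: 108.0
```

View pics/s3.png

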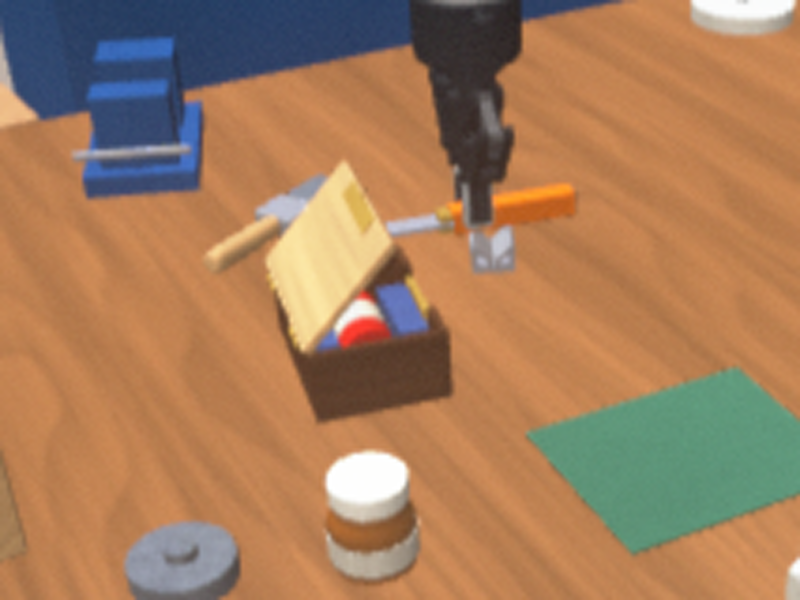

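The crop shows the blade under the lid, lid raised roughly 45 degrees, with the red bar visible at (360,320). I continue the arc past upright, then draw the knife back.

```bash
python3 -m crank '[[0,0,0,-0.0085,0,-0.007,0],[0,0,0,-0.018,0,-0.013,0],[0,0,0,-0.028,0,-0.017,0],[0,0,0,-0.039,0,-0.02,0],[0,0,0,-0.05,0,-0.021,0],[0,0,0,-0.061,0,-0.02,0],[0,0,0,-0.072,0,-0.018,0],[0,0,0,-0.08,0,-0.016,0]]'
python3 -m crank '[[0,0,0,0,0,0,0],[0,0,0,0.015,0,0,0],[0,0,0,0.045,0,0,0],[0,0,0,0.08,0,0,0],[0,0,0,0.12,0,0,0],[0,0,0,0.15,0,0,0],[0,0,0,0.16,0,0,0],[0,0,0,0.16,0,0,0]]'
python3 - <<'E'
from h import *
s=status.get_state();print(s["position"])
for n in("scene","side"):
    p,d=grab(n,n+"4");C=cloud(*load(n+"4")[1:])
    X=C[(C[...,2]>.075)&(C[...,2]<.17)&(C[...,0]>.6)&(np.hypot(C[...,0]-.66,C[...,1]+.24)<.1)]
    q=(X[:,:2]-[.5995,-.2273])@[.98,-.199];print(n,len(X),np.polyfit(X[:,2],q,1),X[:,2].max())
Rt=R.from_quat(s["orientation"]).as_matrix();y=np.radians(-15.3)
g=np.r_[.4171+.025*np.cos(y)+.02,-.020+.025*np.sin(y)+.01,.008]
print(Rt.T@(g-s["position"]),np.degrees(np.arctan2(Rt[1,0],Rt[0,0])))
E
```

```text
time_s: 7.12
position: [0.5848, -0.2239, 0.119]
orientation: [0.099, 0.995, -0.0, 0.001]
ft_force: [-1.1, 0.1, -0.7]
gripper_width: 0.0127
grip_force: 108.1
time_s: 7.78
position: [0.425, -0.1916, 0.119]
orientation: [0.099, 0.995, -0.0, 0.0]
ft_force: [-0.0, -0.5, -0.4]
gripper_width: 0.013
grip_force: 109.8
[ 0.42504623 -0.19160841  0.1190065 ]
scene 376 [0.5409395  0.01511116] 0.14760400778765442
side 673 [0.51230915 0.01564467] 0.14960521571644714
[-0.00082825  0.17873552  0.11096183] 168.60770567447145
```

The lid leans back at about 2.05 rad. Next the knife goes back to the mat.

```bash
python3 -m crank '[[0,0,0,0,0.03,0,0],[0,0,0,0,0.065,0,0],[0,0,0,0,0.1,0,0],[0,0,0,0,0.135,0.01,0],[0,0,0,0,0.165,0.035,0],[0,0,0,0,0.179,0.06,0],[0,0,0,0,0.179,0.085,0],[0,0,0,0,0.179,0.09,0]]'
python3 -m crank '[[0,0,0,0,0,0.005,0],[0,0,0,0,0,0.01,0],[0,0,0,0,0,0.015,0],[0,0,0,0,0,0.018,0],[0,0,0,0,0,0.02,0],[0,0,0,0,0,0.02,0],[0,0,0,0,0,0.02,0],[0,0,0,0,0,0.02,0]]'
```

```text
time_s: 8.55
position: [0.4609, -0.0147, 0.0255]
orientation: [0.097, 0.995, 0.0, -0.002]
ft_force: [-1.2, 1.3, -1.4]
gripper_width: 0.0128
grip_force: 109.8
time_s: 9.22
position: [0.4622, -0.0169, 0.0093]
orientation: [0.099, 0.995, -0.0, 0.001]
ft_force: [0.3, -1.2, 0.7]
gripper_width: 0.0133
grip_force: 110.2
```

```bash
python3 -m crank '[[0,0,0,0,0,0,0.05],[0,0,0,0,0,0,0.05],[0,0,0,0,0,0,0.05],[0,0,0,0,0,0,0.05],[0,0,0,0,0,0,0.05],[0,0,0,0,0,-0.02,0.05],[0,0,0,0,0,-0.05,0.05],[0,0,0,0,0,-0.08,0.05]]'
python3 -m crank '[[0,0,0,-0.005,-0.02,-0.03,0.085],[0,0,0,-0.01,-0.05,-0.05,0.085],[0,0,0,-0.015,-0.08,-0.07,0.085],[0,0,0,-0.022,-0.11,-0.09,0.085],[0,0,0,-0.022,-0.14,-0.11,0.085],[0,0,0,-0.022,-0.165,-0.13,0.085],[0,0,0,-0.022,-0.174,-0.15,0.085],[0,0,0,-0.022,-0.174,-0.16,0.085]]'
python3 - <<'E'
from h import *
p,d=grab("wrist","w5");cv2.imwrite("pics/w5.png",cv2.resize(p,(800,600),interpolation=cv2.INTER_CUBIC))
import fit
print(status.get_state()["position"])
grab("side","side5");C,o,*_=fit.masks("side5");m=o["mat"];
C,_,H,S,V=fit.masks("w5")
ok=np.hypot(C[...,0]-.6,C[...,1]+.225)<.09
red=ok&((H<6)|(H>172))&(S>150)&(V>90)&(C[...,2]>.02);blue=ok&(H>105)&(H<130)&(S>90)&(C[...,2]>.03)&(C[...,2]<.05)
for n,m in(("red",red),("blue",blue),("vee",_["vee"])):
    X=C[m];print(n,m.sum(),fit.rect(X),np.percentile(X[:,2],[5,50,95]).round(4))
E
```

```text
time_s: 9.88
position: [0.4605, -0.0162, 0.0888]
orientation: [0.099, 0.995, 0.0, -0.002]
ft_force: [1.5, -0.6, 0.9]
gripper_width: 0.0501
grip_force: 0.0
time_s: 10.55
position: [0.4495, -0.1941, 0.2513]
orientation: [0.1, 0.995, -0.001, 0.001]
ft_force: [0.5, 0.1, 1.0]
gripper_width: 0.0852
grip_force: 0.0
[ 0.45019342 -0.19315799  0.25225036]
red 661 (array([ 598.7, -228.9]), array([64.3, 40.2]), 79.1) [0.0358 0.0437 0.0463]
blue 1358 (array([ 599. , -228.8]), array([70.9, 85.1]), 78.8) [0.0343 0.0399 0.0411]
vee 1077 (array([ 443.9, -301.7]), array([66.3, 37.2]), 65.0) [0.0106 0.0188 0.0255]
```

View pics/w5.png

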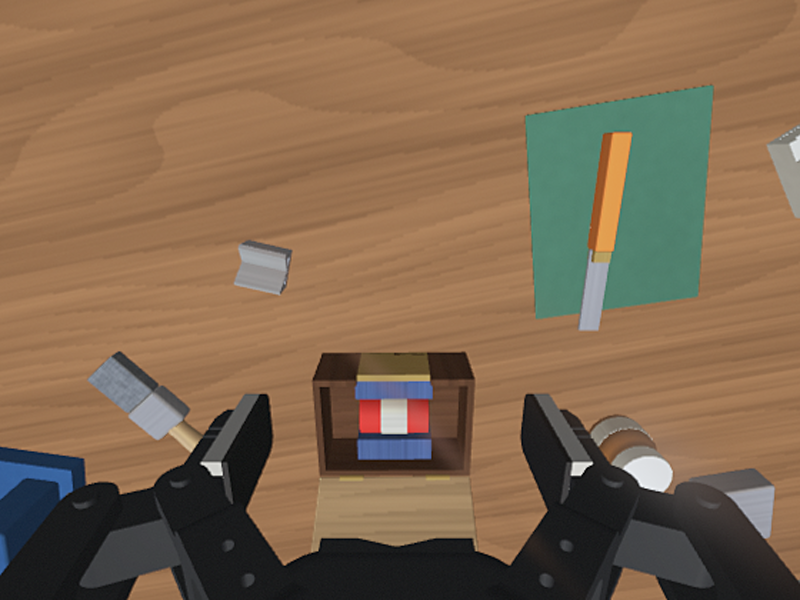

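The view shows the lid lying back, the knife on the mat at (605,215), and the bar in the case at (394,416), between the fingers. I go over it.

```bash
python3 -m crank '[[0,0,-0.008,-0.03,-0.001,0,0.085],[0,0,-0.008,-0.06,-0.002,0.02,0.085],[0,0,-0.008,-0.09,-0.003,0.04,0.085],[0,0,-0.008,-0.12,-0.004,0.06,0.085],[0,0,-0.008,-0.145,-0.005,0.08,0.085],[0,0,-0.008,-0.1526,-0.0056,0.1,0.085],[0,0,-0.008,-0.1526,-0.0056,0.12,0.085],[0,0,-0.008,-0.1526,-0.0056,0.12,0.085]]'
python3 - <<'E'
from h import *
vision.get_image("side")
s=status.get_state();Rt=R.from_quat(s["orientation"]).as_matrix();print(s["position"],Rt.T@(np.r_[.5985,-.2287,.010]-s["position"]),np.degrees(np.arctan2(Rt[1,0],Rt[0,0])))
E
```

```text
time_s: 11.32
position: [0.5946, -0.223, 0.1214]
orientation: [0.094, 0.996, 0.003, -0.005]
ft_force: [-0.8, 0.0, -1.2]
gripper_width: 0.085
grip_force: 0.0
[ 0.5952608  -0.22374138  0.12401753] [-0.00504903 -0.00464246  0.11396504] 169.22559209942662
```

```bash
python3 -m crank '[[0,0,0,-0.004,-0.004,0.02,0.085],[0,0,0,-0.004,-0.004,0.045,0.085],[0,0,0,-0.004,-0.004,0.07,0.085],[0,0,0,-0.004,-0.004,0.09,0.085],[0,0,0,-0.004,-0.004,0.104,0.085],[0,0,0,-0.004,-0.004,0.112,0.085],[0,0,0,-0.004,-0.004,0.114,0.085],[0,0,0,-0.004,-0.004,0.114,0.085]]'
```

```text
time_s: 12.03
position: [0.6011, -0.2316, 0.0152]
orientation: [0.095, 0.996, -0.0, 0.0]
ft_force: [-0.5, -1.0, 0.3]
gripper_width: 0.0852
grip_force: 0.0
```

```bash
python3 -m crank '[[0,0,0,0.003,0.002,0.003,0.085],[0,0,0,0.003,0.002,0.003,0.04],[0,0,0,0.003,0.002,0.003,0.04],[0,0,0,0.003,0.002,0.003,0.04],[0,0,0,0.003,0.002,0.003,0.04],[0,0,0,0.003,0.002,0.003,0.04],[0,0,0,0.003,0.002,0.003,0.04],[0,0,0,0.003,0.002,0.003,0.04]]' 60
python3 -m crank '[[0,0,0,0,0,0,0.04],[0,0,0,0,0,-0.01,0.04],[0,0,0,0,0,-0.03,0.04],[0,0,0,0,0,-0.05,0.04],[0,0,0,0,0,-0.08,0.04],[0,0,0,0,0,-0.11,0.04],[0,0,0,0,0,-0.12,0.04],[0,0,0,0,0,-0.12,0.04]]'
python3 - <<'E'
from h import *
import fit
for n in("side","scene","wrist"):
    grab(n,n+"6");C,_,H,S,V=fit.masks(n+"6");m=((H<6)|(H>172))&(S>150)&(V>90)&(C[...,2]>.08)&(C[...,2]<.2)&(np.hypot(C[...,0]-.6,C[...,1]+.225)<.09)
    X=C[m];print(n,m.sum(),fit.rect(X) if m.sum()>5 else"",np.percentile(X[:,2],[5,50,95,99]).round(4) if m.sum()>5 else "")
for n in("scene0","side0","w1","w5"):
    C,o,*_=fit.masks(n);X=C[o["veetop"]&(np.hypot(C[...,0]-.4385,C[...,1]+.3127)<.029)];print(n,fit.rect(X))
s=status.get_state();print(s["position"],s["gripper_width"])
E
```

```text
time_s: 12.7
position: [0.5991, -0.2295, 0.013]
orientation: [0.095, 0.996, -0.0, 0.001]
ft_force: [-0.4, 1.4, 5.8]
gripper_width: 0.0632
grip_force: 66.8
time_s: 13.37
position: [0.6002, -0.2303, 0.1355]
orientation: [0.095, 0.995, -0.001, 0.003]
ft_force: [-0.2, 0.3, -1.8]
gripper_width: 0.0632
grip_force: 69.5
side 96 (array([ 591.7, -225.2]), array([76.9, 30.6]), 77.0) [0.1355 0.16   0.172  0.1871]
scene 99 (array([ 600.9, -222.3]), array([83. , 37.1]), 86.4) [0.1311 0.1518 0.1647 0.1912]
wrist 7462 (array([ 592.5, -229.8]), array([67. , 35.5]), 78.5) [0.1444 0.1601 0.1637 0.1642]
scene0 (array([ 436.7, -313.2]), array([43.4, 36.1]), 64.6)
side0 (array([ 434.9, -309.5]), array([49.5, 40.2]), 61.2)
w1 (array([ 438.5, -312.7]), array([41.3, 37.9]), 65.3)
w5 (array([ 438.5, -313. ]), array([40.4, 37.2]), 65.7)
[ 0.59696448 -0.22834945  0.12954195] 0.06287577184234124
```

```bash
python3 -m crank '[[0,0,0.04,0.02,-0.016,0,0.04],[0,0,0.08,0.047,-0.038,0,0.04],[0,0,0.12,0.075,-0.06,0,0.04],[0,0,0.16,0.1,-0.08,0,0.04],[0,0,0.2,0.122,-0.1,0.01,0.04],[0,0,0.237,0.1407,-0.1128,0.02,0.04],[0,0,0.237,0.1407,-0.1128,0.03,0.04],[0,0,0.237,0.1407,-0.1128,0.03,0.04]]'
python3 -m crank '[[0,0,0,0,0,0.0,0.04],[0,0,0,0,0,0,0.04],[0,0,0,0,0,0,0.04],[0,0,0,0,0,0,0.04],[0,0,0,0,0,0,0.04],[0,0,0,0,0,0,0.04],[0,0,0,0,0,0,0.04],[0,0,0,0,0,0,0.04]]'
python3 - <<'E'
from h import *
s=status.get_state();Rt=R.from_quat(s["orientation"]).as_matrix();print(s["position"],Rt.T@(np.r_[.4385,-.3129,.025]-s["position"]),np.degrees(np.arctan2(Rt[1,0],Rt[0,0])),s["gripper_width"])
E
```

```text
time_s: 14.18
position: [0.4359, -0.3116, 0.0976]
orientation: [0.213, 0.977, 0.002, -0.003]
ft_force: [0.5, 0.3, -1.1]
gripper_width: 0.0631
grip_force: 69.5
time_s: 14.85
position: [0.4389, -0.3133, 0.1019]
orientation: [0.212, 0.977, -0.0, 0.0]
ft_force: [-0.7, -0.6, -2.6]
gripper_width: 0.0627
grip_force: 69.5
[ 0.43892598 -0.31330127  0.10189794] [0.00057831 0.00020004 0.07689773] 155.56090908630037 0.06265220949143657
```

```bash
python3 -m crank '[[0,0,0,0,0,0.02,0.04],[0,0,0,0,0,0.04,0.04],[0,0,0,0,0,0.055,0.04],[0,0,0,0,0,0.065,0.04],[0,0,0,0,0,0.07,0.04],[0,0,0,0,0,0.074,0.04],[0,0,0,0,0,0.075,0.04],[0,0,0,0,0,0.075,0.04]]'
python3 - <<'E'
from h import *
import fit
s=status.get_state();print(s["position"],s["ft_force"])
grab("wrist","w7");C,_,H,S,V=fit.masks("w7");m=((H<6)|(H>172))&(S>150)&(V>90)&(np.hypot(C[...,0]-.4385,C[...,1]+.313)<.06)
X=C[m];print(m.sum(),fit.rect(X),np.percentile(X[:,2],[50,95,99]).round(4))
E
```

```text
time_s: 15.52
position: [0.439, -0.3136, 0.0271]
orientation: [0.212, 0.977, -0.0, 0.0]
ft_force: [0.9, -0.1, -1.9]
gripper_width: 0.0627
grip_force: 69.6
[ 0.43904999 -0.31363456  0.02711293] [ 0.92484982 -0.10733349 -1.85899091]
7454 (array([ 433.9, -313.2]), array([66.8, 35.3]), 64.6) [0.0566 0.0601 0.0606]
```

```bash
python3 -m crank '[[0,0,0,0,0,0.001,0.04],[0,0,0,0,0,0.002,0.04],[0,0,0,0,0,0.002,0.04],[0,0,0,0,0,0.002,0.085],[0,0,0,0,0,0.002,0.085],[0,0,0,0,0,0.002,0.085],[0,0,0,0,0,0.002,0.085],[0,0,0,0,0,0.002,0.085]]'
python3 -m crank '[[0,0,0,0,0,0,0.085],[0,0,0,0,0,0,0.085],[0,0,0,0,0,-0.01,0.085],[0,0,0,0,0,-0.04,0.085],[0,0,0,0,0,-0.07,0.085],[0,0,0,0,0,-0.1,0.085],[0,0,0,0,0,-0.12,0.085],[0,0,0,0,0,-0.12,0.085]]'
python3 - <<'E'
from h import *
import fit
for n in ("wrist","scene","side"):
    grab(n,n+"8");C,_,H,S,V=fit.masks(n+"8");m=((H<6)|(H>172))&(S>150)&(V>90)&(np.hypot(C[...,0]-.4385,C[...,1]+.313)<.06)&(C[...,2]<.08)
    X=C[m];print(n,m.sum(),fit.rect(X),np.percentile(X[:,2],[50,95,99]).round(4))
s=status.get_state();print(s["position"],s["joints"][5])
E
```

```text
time_s: 16.23
position: [0.4387, -0.3133, 0.0247]
orientation: [0.212, 0.977, 0.0, -0.0]
ft_force: [-0.9, -0.1, 0.5]
gripper_width: 0.0849
grip_force: 0.0
time_s: 16.9
position: [0.4412, -0.3158, 0.1508]
orientation: [0.212, 0.977, -0.003, 0.004]
ft_force: [0.0, -0.1, 0.6]
gripper_width: 0.0848
grip_force: 0.0
wrist 2161 (array([ 436.9, -313.1]), array([63.5, 37.8]), 65.1) [0.0555 0.0584 0.059 ]
scene 150 (array([ 440.4, -312.1]), array([66.3, 36.3]), 70.6) [0.0476 0.0595 0.0603]
side 139 (array([ 450. , -317.2]), array([72.7, 74.1]), 61.6) [0.0506 0.0601 0.0618]
[ 0.43856696 -0.31309053  0.1447931 ] -1.9843791255893315
```

The bar lies released in the vee block. I turn the tool a quarter turn to grip its middle.

```bash
python3 -m crank '[[0,0,0.1,0,0,0,0.085],[0,0,0.22,0,0,0,0.085],[0,0,0.34,0,0,0,0.085],[0,0,0.46,0,0,0,0.085],[0,0,0.58,0,0,0,0.085],[0,0,0.7,0,0,0,0.085],[0,0,0.8,0,0,0,0.085],[0,0,0.86,0,0,0,0.085]]'
python3 -m crank '[[0,0,0.12,0,0,0.01,0.085],[0,0,0.24,0,0,0.02,0.085],[0,0,0.36,0,0,0.03,0.085],[0,0,0.48,0,0,0.04,0.085],[0,0,0.6,0,0,0.05,0.085],[0,0,0.7,0,0,0.05,0.085],[0,0,0.711,0,0,0.05,0.085],[0,0,0.711,0,0,0.05,0.085]]'
python3 - <<'E'
from h import *
vision.get_image("side")
s=status.get_state();Rt=R.from_quat(s["orientation"]).as_matrix();print(s["position"],Rt.T@(np.r_[.438,-.313,.026]-s["position"]),np.degrees(np.arctan2(Rt[1,0],Rt[0,0])),s["joints"][5])
E
```

```text
time_s: 17.72
position: [0.4378, -0.3123, 0.1428]
orientation: [0.602, 0.798, 0.0, -0.002]
ft_force: [-0.1, 0.6, -0.3]
gripper_width: 0.0853
grip_force: 0.0
time_s: 18.38
position: [0.4381, -0.3125, 0.0934]
orientation: [0.84, 0.542, -0.0, -0.001]
ft_force: [-0.7, 0.3, -0.3]
gripper_width: 0.0848
grip_force: 0.0
[ 0.43836423 -0.31290917  0.09395271] [-0.00027604 -0.00019815  0.0679529 ] 65.70041529423968 -0.4163423460393462
```

```bash
python3 -m crank '[[0,0,0.005,0,0,0.02,0.085],[0,0,0.005,0,0,0.04,0.085],[0,0,0.005,0,0,0.055,0.085],[0,0,0.005,0,0,0.064,0.085],[0,0,0.005,0,0,0.068,0.085],[0,0,0.005,0,0,0.068,0.085],[0,0,0.005,0,0,0.068,0.085],[0,0,0.005,0,0,0.068,0.085]]'
python3 -m crank '[[0,0,0,0,0,0,0.02],[0,0,0,0,0,0,0.02],[0,0,0,0,0,0,0.02],[0,0,0,0,0,0,0.02],[0,0,0,0,0,0,0.02],[0,0,0,0,0,0,0.02],[0,0,0,0,0,0,0.02],[0,0,0,0,0,0,0.02]]' 50
```

```text
time_s: 19.1
position: [0.4394, -0.314, 0.0278]
orientation: [0.842, 0.539, 0.0, 0.001]
ft_force: [0.2, 0.1, -0.5]
gripper_width: 0.0848
grip_force: 0.0
time_s: 19.77
position: [0.4368, -0.3123, 0.027]
orientation: [0.842, 0.539, -0.001, -0.002]
ft_force: [-8.3, 3.5, 11.4]
gripper_width: 0.0381
grip_force: 49.4
```

```bash
python3 -m crank '[[0,0,0,0,0,-0.01,0.02],[0,0,0,0,0,-0.03,0.02],[0,0,0,0,0,-0.06,0.02],[0,0,0,0,0,-0.09,0.02],[0,0,0,0,0,-0.12,0.02],[0,0,0,0,0,-0.14,0.02],[0,0,0,0,0,-0.14,0.02],[0,0,0,0,0,-0.14,0.02]]'
python3 - <<'E'
from h import *
import fit
for n in("wrist","side","scene"):
    s=status.get_state();grab(n,n+"9");C,_,H,S,V=fit.masks(n+"9");Rt=R.from_quat(s["orientation"]).as_matrix()
    r=np.hypot(C[...,0]-.4385,C[...,1]+.313)<.07
    m=((H<6)|(H>172))&(S>150)&(V>90)&r&(C[...,2]>.1)&(C[...,2]<.26)
    L=(C[m]-s["position"])@Rt;print(n,m.sum(),s["position"].round(4),np.percentile(L,[2,50,98],axis=0).round(4).tolist())
    if n=="wrist":
        cv2.imwrite("pics/w9.png",cv2.resize(load("wrist9")[0],(800,600)))
E
```

```text
time_s: 20.43
position: [0.4394, -0.3139, 0.168]
orientation: [0.842, 0.539, 0.0, 0.002]
ft_force: [-0.1, 0.2, -2.6]
gripper_width: 0.0386
grip_force: 51.2
wrist 7917 [ 0.4394 -0.3139  0.168 ] [[-0.0302, -0.016, -0.0314], [0.0213, 0.0015, -0.0271], [0.0316, 0.0192, 0.0008]]
side 133 [ 0.4386 -0.313   0.1663] [[-0.0238, -0.0218, -0.045], [0.0284, -0.004, -0.0202], [0.0361, 0.0202, 0.0023]]
scene 182 [ 0.4381 -0.3125  0.1653] [[-0.0274, -0.0164, -0.0325], [0.0298, 0.0013, -0.0182], [0.035, 0.018, 0.0045]]
```

View pics/w9.png

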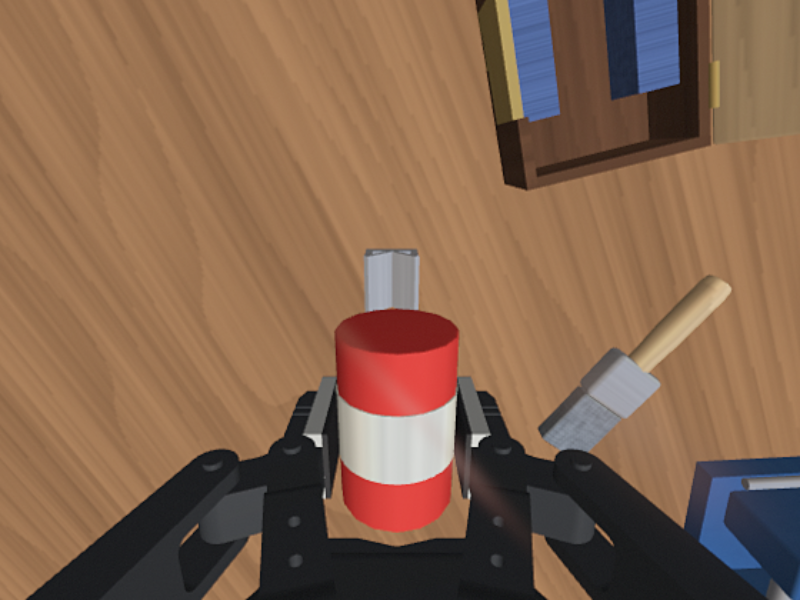

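```bash
python3 -m crank '[[0,0,0,0.025,0.003,0,0.02],[0,0,0,0.06,0.007,0,0.02],[0,0,0,0.1,0.012,0,0.02],[0,0,0,0.14,0.017,0,0.02],[0,0,0,0.18,0.022,0,0.02],[0,0,0,0.22,0.027,0,0.02],[0,0,0,0.26,0.031,0,0.02],[0,0,0,0.29,0.035,0,0.02]]'
python3 -m crank '[[0,0,-0.05,0.035,0.004,0,0.02],[0,0,-0.15,0.07,0.008,0,0.02],[0,0,-0.26,0.11,0.013,0,0.02],[0,0,-0.37,0.15,0.018,0,0.02],[0,0,-0.48,0.19,0.023,0,0.02],[0,0,-0.57,0.23,0.028,0,0.02],[0,0,-0.63,0.265,0.032,0,0.02],[0,0,-0.66,0.2895,0.035,0,0.02]]'
python3 -m crank '[[0,0,0,0,0,0,0.02],[0,0,0,0,0,0,0.02],[0,0,0,0,0,0,0.02],[0,0,0,0,0,0,0.02],[0,0,0,0,0,0,0.02],[0,0,0,0,0,0,0.02],[0,0,0,0,0,0,0.02],[0,0,0,0,0,0,0.02]]'
python3 - <<'E'
from h import *
import fit
s=status.get_state();Rt=R.from_quat(s["orientation"]).as_matrix();print(s["position"],Rt.T@(np.r_[.614,.2435,.048]-s["position"]),np.degrees(np.arctan2(Rt[1,0],Rt[0,0])),s["joints"].round(2))
p,d=grab("wrist","w10");cv2.imwrite("pics/w10.png",cv2.resize(p,(800,600)))
C,o,H,S,V=fit.masks("w10")
m=((H<6)|(H>172))&(S>150)&(V>90)&(C[...,2]>.1)&(C[...,2]<.26);L=(C[m]-s["position"])@Rt;print(m.sum(),np.percentile(L,[2,50,98],axis=0).round(4).tolist())
for k in("green","cheek"):
    X=C[o[k]&(C[...,2]<.078)];print(k,len(X),fit.rect(X))
E
```

```text
time_s: 21.25
position: [0.5919, -0.0612, 0.1645]
orientation: [0.842, 0.54, -0.001, -0.002]
ft_force: [0.9, -0.3, -2.6]
gripper_width: 0.0383
grip_force: 51.2
time_s: 21.92
position: [0.7446, 0.1871, 0.1633]
orientation: [0.62, 0.785, -0.001, -0.002]
ft_force: [-0.1, 0.6, -1.4]
gripper_width: 0.0381
grip_force: 51.2
time_s: 22.58
position: [0.745, 0.183, 0.1671]
orientation: [0.622, 0.783, 0.0, 0.0]
ft_force: [0.2, -0.7, -2.3]
gripper_width: 0.0383
grip_force: 51.2
[0.74501719 0.18304382 0.16713165] [ 0.08842098 -0.11407998  0.11908103] 103.01814294088368 [ 0.09  0.65  1.09  0.    1.39 -0.14]
7908 [[-0.0312, -0.0165, -0.0314], [0.0203, 0.001, -0.0271], [0.0307, 0.0187, 0.0011]]
green 2435 (array([595. , 237.6]), array([37.4, 63. ]), 13.5)
cheek 3162 (array([614.6, 243.2]), array([57.4, 96.3]), 13.4)
```

View pics/w10.png

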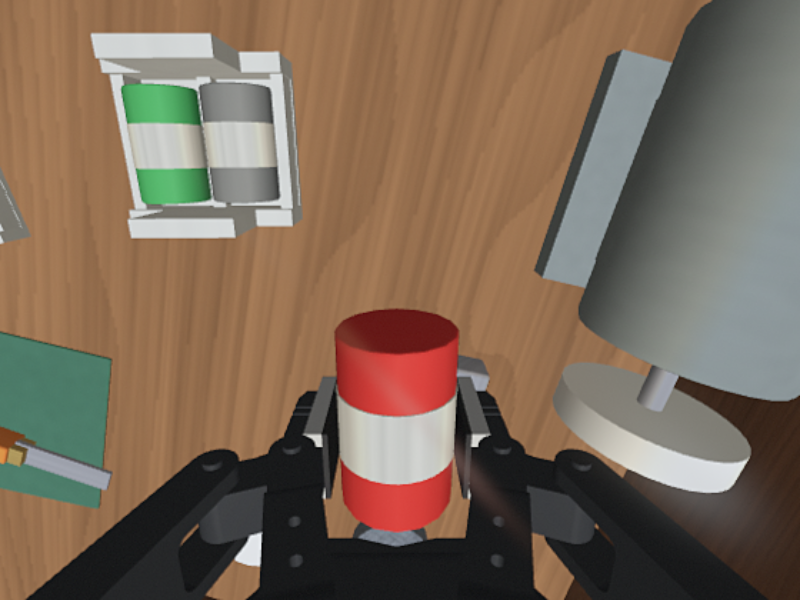

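I'd taken tool y the wrong way round, so the arm is off to the side over free bench; nothing was touched. The cradle is clearly seen at (200,140) and fits at (614.4, 243.3) mm with 13.4° yaw. I go over it.

```bash
python3 -m crank '[[0,0,0,0.015,-0.019,0,0.02],[0,0,0,0.033,-0.042,0,0.02],[0,0,0,0.05,-0.065,0,0.02],[0,0,-0.007,0.067,-0.087,0,0.02],[0,0,-0.007,0.08,-0.103,0.0,0.02],[0,0,-0.007,0.0882,-0.1147,0.01,0.02],[0,0,-0.007,0.0882,-0.1147,0.025,0.02],[0,0,-0.007,0.0882,-0.1147,0.03,0.02]]'
python3 -m crank '[[0,0,0,0,0,0,0.02],[0,0,0,0,0,0,0.02],[0,0,0,0,0,0,0.02],[0,0,0,0,0,0,0.02],[0,0,0,0,0,0,0.02],[0,0,0,0,0,0,0.02],[0,0,0,0,0,0,0.02],[0,0,0,0,0,0,0.02]]'
python3 - <<'E'
from h import *
s=status.get_state();Rt=R.from_quat(s["orientation"]).as_matrix();print(s["position"],Rt.T@(np.r_[.6144,.2433,.048]-s["position"]),np.degrees(np.arctan2(Rt[1,0],Rt[0,0])))
E
```

```text
time_s: 23.3
position: [0.6116, 0.244, 0.1354]
orientation: [0.619, 0.785, -0.001, -0.001]
ft_force: [-0.0, -0.3, -2.5]
gripper_width: 0.0379
grip_force: 51.4
time_s: 23.97
position: [0.6134, 0.2436, 0.1369]
orientation: [0.619, 0.785, 0.0, 0.0]
ft_force: [0.8, 0.0, -2.0]
gripper_width: 0.0382
grip_force: 51.4
[0.61343072 0.24361096 0.13687833] [-0.00052876  0.00084755  0.08887855] 103.45893544736998
```

```bash
python3 -m crank '[[0,0,0,0,0.0005,0.015,0.02],[0,0,0,0,0.0005,0.035,0.02],[0,0,0,0,0.0005,0.053,0.02],[0,0,0,0,0.0005,0.068,0.02],[0,0,0,0,0.0005,0.078,0.02],[0,0,0,0,0.0005,0.084,0.02],[0,0,0,0,0.0005,0.086,0.02],[0,0,0,0,0.0005,0.086,0.02]]'
python3 -m crank '[[0,0,0,0,0,0.001,0.02],[0,0,0,0,0,0.001,0.02],[0,0,0,0,0,0.001,0.02],[0,0,0,0,0,0.001,0.02],[0,0,0,0,0,0.001,0.02],[0,0,0,0,0,0.001,0.02],[0,0,0,0,0,0.001,0.02],[0,0,0,0,0,0.001,0.02]]'
```

```text
time_s: 24.63
position: [0.6139, 0.2438, 0.0506]
orientation: [0.619, 0.785, -0.0, -0.0]
ft_force: [0.4, -0.2, -0.8]
gripper_width: 0.0386
grip_force: 51.4
time_s: 25.3
position: [0.6138, 0.2438, 0.0498]
orientation: [0.619, 0.785, 0.0, 0.0]
ft_force: [0.4, -0.9, -2.1]
gripper_width: 0.0384
grip_force: 51.4
```

```bash
python3 -m crank '[[0,0,0,0,0,0.0005,0.02],[0,0,0,0,0,0.001,0.02],[0,0,0,0,0,0.001,0.02],[0,0,0,0,0,0.0015,0.02],[0,0,0,0,0,0.002,0.02],[0,0,0,0,0,0.002,0.02],[0,0,0,0,0,0.002,0.02],[0,0,0,0,0,0.002,0.02]]'
```

```text
time_s: 25.97
position: [0.6145, 0.2439, 0.049]
orientation: [0.619, 0.785, 0.001, 0.001]
ft_force: [-1.7, -1.1, 6.3]
gripper_width: 0.0385
grip_force: 52.3
```

Now it is seated (6 N up). I release gently and rise straight up.

```bash
python3 -m crank '[[0,0,0,0,0,0,0.04],[0,0,0,0,0,0,0.042],[0,0,0,0,0,0,0.045],[0,0,0,0,0,0,0.05],[0,0,0,0,0,0,0.055],[0,0,0,0,0,0,0.06],[0,0,0,0,0,0,0.065],[0,0,0,0,0,0,0.065]]' 20
python3 -m crank '[[0,0,0,0,0,-0.005,0.065],[0,0,0,0,0,-0.015,0.065],[0,0,0,0,0,-0.03,0.065],[0,0,0,0,0,-0.06,0.065],[0,0,0,0,0,-0.09,0.065],[0,0,0,0,0,-0.12,0.065],[0,0,0,0,0,-0.15,0.065],[0,0,0,0,0,-0.15,0.065]]'
python3 - <<'E'
from h import *
import fit
p,d=grab("wrist","w11")
a=cv2.resize(p,(400,300));q,_=grab("scene","s11");b=cv2.resize(q[240:345,245:385],(400,300),interpolation=cv2.INTER_CUBIC)
cv2.imwrite("pics/e.png",np.hstack([a,b]))
for n in("w11","s11"):
    C,o,H,S,V=fit.masks(n);r=np.hypot(C[...,0]-.614,C[...,1]-.243)<.06
    for k,m in(("red",((H<6)|(H>172))&(S>150)&(V>90)&r),("green",o["green"])):
        X=C[m];L=(X[:,:2]-[.6144,.2433])@R.from_euler("z",13.4,degrees=True).as_matrix()[:2,:2]
        print(n,k,m.sum(),fit.rect(X) if len(X)>5 else 0,np.percentile(L,[2,98],axis=0).round(4).tolist(),np.percentile(X[:,2],[50,98]).round(4))
E
```

```text
time_s: 26.63
position: [0.6138, 0.2437, 0.0477]
orientation: [0.619, 0.785, -0.0, -0.0]
ft_force: [-0.6, 0.6, 0.2]
gripper_width: 0.0648
grip_force: 0.0
time_s: 27.3
position: [0.618, 0.2448, 0.2081]
orientation: [0.619, 0.785, 0.005, 0.005]
ft_force: [0.8, 0.8, 0.7]
gripper_width: 0.0648
grip_force: 0.0
w11 red 1752 (array([614.5, 242.4]), array([37.8, 63.7]), 12.9) [[-0.0184, -0.0313], [0.0179, 0.0307]] [0.0761 0.0798]
w11 green 673 (array([591.7, 237.6]), array([36.1, 63.3]), 11.3) [[-0.0403, -0.0302], [-0.0122, 0.0308]] [0.0435 0.0468]
s11 red 389 (array([617.9, 244.1]), array([33. , 64.2]), 14.9) [[-0.011, -0.0302], [0.0192, 0.0315]] [0.0746 0.0809]Traceback (most recent call last):
  File "<stdin>", line 10, in <module>
    return _quantile_unchecked(
        a, q, axis, out, overwrite_input, method, keepdims, weights)
    return _ureduce(a,
                    func=_quantile_ureduce_func,
    ...<5 lines>...
                    overwrite_input=overwrite_input,
                    method=method)
    r = func(a, **kwargs)
    result = _quantile(arr,
                       quantiles=q,
    ...<2 lines>...
                       out=out,
                       weights=wgt)
    slices_having_nans = np.isnan(arr[-1, ...])
                                  ~~~^^^^^^^^^
IndexError: index -1 is out of bounds for axis 0 with size 0
```

View pics/e.png

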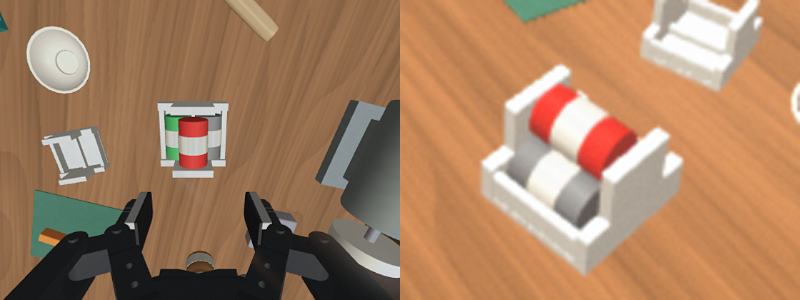

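The red bar sits saddled on the other two at (193,142) in the left half. It is within about 1 mm of the cradle's middle, top at 80 mm, and the gripper is clear.

```bash
python3 -c "
from rig import close_job
print(close_job())"
```

```text
the job is handed in; nothing more can be done
None
```

The job is handed in: by my camera checks the lid is open at about 2.05 rad, the knife lies on the mat, and the red bar rests on the green and grey bars within about 1 mm of the cradle's middle; the hand-in gave no verdict.

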